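# Post the polishing bar through the spring flap of the dust-tight box

## Robot

A 6-joint arm with a two-finger parallel gripper is mounted at the origin on a cart in front of the work surface, level with it; the furniture and walls round the work are solid. World frame = base frame: x ahead of the robot, y to its left, z up, the work surface at z = 0. Lengths are in m, angles in rad, forces in N, time in s.
With the tool pointing down it reaches from about 0.25 to 0.725 m from the base axis. Payload 4 kg.
Tool frame: the origin (TCP) lies on the centre line of the jaws, within the pads' length; the fingertips stand 17 mm ahead of it and the grasp point (between the pads) lies 2 mm behind it; z points along the fingers, y is the line along which they close (so a half turn about z gives the same grasp; the last joint's range is limited). The gripper opens to 85 mm and grips with 20 to 120 N. Pads are 22 mm wide; open, the fingers measure 114 mm over their backs; the gripper's body (76 mm by 85 mm) begins 54 mm behind the grasp point. The pads swing forward as they close: fully open they stand 13 mm farther back than shut.
Start: joints at [1.334, 0.241, 0.005, 1.335, 0, 1.571], TCP at [0.117, 0.486, 0.248] pointing down, gripper open.
Joint ranges: [-2.72, 2.72], [-1.05, 1.87], [-1.09, 1.28], [-1.99, 2.15], [-1.42, 1.44], [-3.14, 3.14]. Speed limits (rad/s): [2.79, 2.79, 3.14, 3.14, 3.14, 3.14].

## Interface

Orientations are given as a unit quaternion [x, y, z, w].
In Python, from bench import env, viewer, spotter gives the robot as it stands. The module is installed in compiled form; this text tells all that it offers.
- The arm moves only by the shell command python3 -m inch 'ROWS' [FORCE]. ROWS is JSON, a list of rows, each an object with "xyz": the shift along the tool's x, y, z in m, a list of three; "delta_rot": the turn, a rotation vector about the tool's x, y, z in degrees, a list of three; "grip": the closure, from 0 (fully open) to 1 (shut). A call has 1 to 12 rows; each row is the pose to reach, as a shift and turn from the pose commanded when the call began, along the tool's axes at that moment; what a row does not reach only later rows make up. A row lasts 1/10 s, in which the tool goes at most 50 mm and 8.59 degrees, less where a joint would pass 70% of its speed; a pose out of reach is approached as far as the arm can. A call with a gripper value outside its range is refused whole. The fingers move at their own pace and stop on an object; FORCE is the grip in N (left out, the last holds). Time passes only in rows, so rows that repeat a pose let the fingers close. It gives the time, the measured TCP pose, the force, the opening and the grip force at its end, in the units of the state.
- env.get_state(): the state, without advancing time (a new reading comes with each control period).
- viewer.camera(name): name is "scene" or "top"; returns a dict with "img" (420x560x3 uint8, red, green, blue), "fx", "fy", "cx", "cy" (pixels), "extrinsics" (4x4, takes a point from world to camera coordinates). Camera axes: x right, y down, z forward; pixel columns grow to the right and rows downward; lengths in m; the calibration is good to about 2 mm. A picture is of the moment at which its call begins. There is no depth.
- env.finish_job(): hands the job in; it is judged then, once.
Trained networks look in the newest picture that a camera, given by its name, has taken for a name from the list of things; names that differ only in an ending like _2 or _b are one class to them, and where a whole thing is asked for, a point or a joint stands for the part that bears it (a point fixed in the world has none). Each returns a list of dicts, best first, with "score" (0 to 1); they miss things now and then, are a little off and sometimes report something else, mostly with a low value. They report only what shows in the picture. A call takes as long as a camera call. They do not tell look-alikes from the thing itself.
- spotter.masks_of(camera, target): "region" (420x560 bool, what is visible of it) and "xy" ([column, row] in pixels, amid what is visible of it).
The state is a dict: "time": time; "joint_positions": joint angles; "qd": joint speeds; "effort": joint torques, N m; "eef_pos": TCP position; "ee_rot": TCP orientation; "wrist_force": force on the tool from outside, world axes, zero at the start; "torque": the same for the moment, N m; "gripper_width": finger opening in m; "finger_force": force on a finger pad.
Only numpy, scipy, OpenCV 4.12 (cv2) and the standard library are available. Lean on these libraries where they do the work, as an engineer would, in place of code of your own. Each camera call takes 0.05 s, during which the arm holds its last target. There are 200 camera calls.

## Task

Put the loose bar of polishing compound away in the white dust-tight box: push it end first over the box's metal shelf and through the blue spring flap, which swings inward, so that the bar drops completely inside and the flap swings fully shut behind it. Leave the pink dental cast, the tape roll and the white tub where they stand.

Things in the scene. Friction and masses are not known exactly. Their poses are not given: they have to be found in the camera images.
- polish_bar: loose bar of polishing compound, red wrapper on one half, brown and worn hollow on top of the other; 35 (x) x 85 (y) x 27 (z) mm, 0.11 kg (0.08 to 0.15). Origin: centre of its underside; long axis = its y axis. It starts lying flat on the bench; either end may go in first
- store_box: white dust-tight box with a clear fixed lid, fixed to the bench. Origin: centre of its underside, on the bench; its x axis points level from the flap side to the back, the way the bar goes in; y left, z up. Body 145 (x, from -60 to +85) x 100 (y) x 163 (z) mm. A metal shelf stands out in front; the flap opening is the only way in
- mouth (a point): middle of the lower edge of the opening, on the shelf's top, in the plane of the front face (x = -60, z = 100 mm in the box). The opening is 60 mm wide, 50 mm high (z 100 to 150 mm), filled by the flap; above it the wall goes on to z = 163 mm, the box's top
- shelf_front (a point): middle of the front edge of the level aluminium shelf (x = -127, z = 100 mm in the box). The shelf is 88 mm wide, without raised edges, its top 100 mm above the bench; it runs from here through the opening and ends 14 mm behind the front face (x = -46). Shelf and flap are slippery
- inner_floor (a point): middle of the rubber-padded floor inside (z = 6 mm in the box), 133 x 88 mm. Past the shelf's inner end, 14 mm behind the front face, the inside drops freely 94 mm to this floor: a bar pushed on until its tail is level with the front face tips and falls in, as intended
- flap (a joint): blue flap, 60 wide x 48 high x 3 mm, in the opening; hinged along its top edge (152 mm above the bench), lower edge 2 mm above the shelf. 0 = shut; grows to 1.5 rad as its lower edge swings inward and up. A light spring shuts it (under 1 N at its lower edge opens it); with a bar on the shelf it rests on the bar's top at about 1.0 rad
- cast_pink: dental cast with pink gums, 55 x 65 x 31 mm, loose bystander; origin at the centre of its underside
- tape_roll: roll of masking tape lying flat, 81 mm across, 19 mm high, loose bystander; origin at the centre of its underside
- white_tub: white round tub with lid, 58 mm across, 40 mm high, loose bystander; origin at the centre of its underside
Not all that is in view belongs to the job. Leave any orange or turquoise look-alike of the polish_bar alone.

How it is judged:
By the outcome, as a careful person would: the job done as asked, in the order asked, and still so for the second after the job is handed in, with the robot touching nothing.
It also fails if it takes over 48 s, if anything falls off the work surface, if the arm or the gripper's body presses on something with over 40 N, if the wrist force passes 120 N, or if a joint passes its speed limit or range.

## Working session

There is one attempt and no reset: what is moved stays moved. The work goes in short steps, Python scripts to look and compute and a shell command to move; the robot and the scene stay as the last step left them, time stands still between calls to the robot, and variables do not carry over. Pictures are saved under pics/ and viewed, at most 10 in all, crops included, and the job is handed in when it is done.

```bash
mkdir -p pics; cat > h.py <<'E'
import numpy as np, cv2
from bench import env, viewer, spotter
def shot(n,f=None,crop=None,k=1):
    c=viewer.camera(n)
    if f:
        im=c["img"][:,:,::-1]
        if crop: a,b,d,e=crop; im=im[b:e,a:d]
        cv2.imwrite("pics/"+f,cv2.resize(im,None,fx=k,fy=k,interpolation=cv2.INTER_CUBIC))
    return c
def ray(c,u,v):
    E=np.array(c["extrinsics"]);R=E[:3,:3];o=-R.T@E[:3,3]
    return o,R.T@np.array([(u-c["cx"])/c["fx"],(v-c["cy"])/c["fy"],1])
def onz(c,u,v,z):
    o,d=ray(c,u,v);return o+d*(z-o[2])/d[2]
def proj(c,p):
    E=np.array(c["extrinsics"]);q=E[:3,:3]@np.array(p)+E[:3,3]
    return q[0]/q[2]*c["fx"]+c["cx"],q[1]/q[2]*c["fy"]+c["cy"]
E
python3 - <<'E'
from h import *
a=viewer.camera("scene");b=viewer.camera("top")
cv2.imwrite("pics/a.png",np.vstack([a["img"],b["img"]])[:,:,::-1][:, :] if 0 else cv2.resize(np.hstack([a["img"],b["img"]])[:,:,::-1],(800,300)))
cv2.imwrite("pics/t.png",cv2.resize(b["img"][:,:,::-1],(800,600)))
cv2.imwrite("pics/s.png",cv2.resize(a["img"][:,:,::-1],(800,600)))
for n,c in(("top",b),("scene",a)):
  o,d=ray(c,280,210);print(n,o,d)
  for t in("polish_bar","store_box","flap","shelf_front","cast_pink","tape_roll","white_tub"):
    for m in spotter.masks_of(n,t): 
      print(t,round(m["score"],2),m["xy"],m["region"].sum(),cv2.minAreaRect(np.argwhere(m["region"])[:,::-1].astype(np.float32)))
print(env.get_state())
E
```

```text
top [0.27024536 0.03008809 1.12484551] [ 0.2153314  -0.00814283 -0.97655314]
polish_bar 0.96 [350.9, 289.3] 732 ((353.2764587402344, 288.494140625), (42.73530578613281, 17.896764755249023), 77.47119140625)
polish_bar 0.77 [246.4, 292.6] 733 ((246.11570739746094, 291.87237548828125), (17.758350372314453, 42.27141571044922), 60.64224624633789)
polish_bar 0.75 [331.2, 220.9] 737 ((330.7054443359375, 219.19554138183594), (18.223175048828125, 43.06016540527344), 50.71058654785156)
polish_bar 0.69 [209.4, 155.9] 6171 ((209.5563507080078, 155.3930206298828), (117.6141586303711, 56.465370178222656), 79.11447143554688)
store_box 0.67 [210.7, 153.5] 6099 ((209.33238220214844, 154.71636962890625), (118.31926727294922, 55.70476150512695), 80.78897094726562)
flap 0.6 [215.2, 174.5] 233 ((213.75, 174.75001525878906), (8.43299388885498, 30.594118118286133), 78.69007110595703)
shelf_front 0.73 [212.3, 154.2] 6064 ((209.378173828125, 155.37722778320312), (117.14105987548828, 55.529327392578125), 79.91940307617188)
cast_pink 0.93 [274.1, 184.6] 657 ((274.5, 185.0), (26.0, 29.0), 90.0)
cast_pink 0.18 [
[... 1704 characters left out ...]
positions': array([ 1.33398764e+00,  2.40558180e-01,  5.01929455e-03,  1.33522946e+00,
       -1.67711908e-05,  1.57076782e+00]), 'qd': array([-9.04165424e-04, -2.07315309e-04, -1.28784155e-07,  1.78124376e-04,
       -3.32372284e-04,  1.92361492e-03]), 'effort': array([-2.01254434e-04, -3.72151601e+01,  2.52678037e+01,  7.87536665e-04,
        3.64270500e-05,  3.77833786e-06]), 'eef_pos': array([0.11730473, 0.48604165, 0.24833475]), 'ee_rot': array([1.18113720e-01, 9.93000075e-01, 1.29027687e-05, 9.97984638e-06]), 'wrist_force': array([-0.03982316,  0.0990389 ,  0.38687222]), 'torque': array([-0.01239369,  0.00143418,  0.02521004]), 'finger_force': 0.0, 'gripper_width': 0.08531637505604313}
```

View pics/t.png

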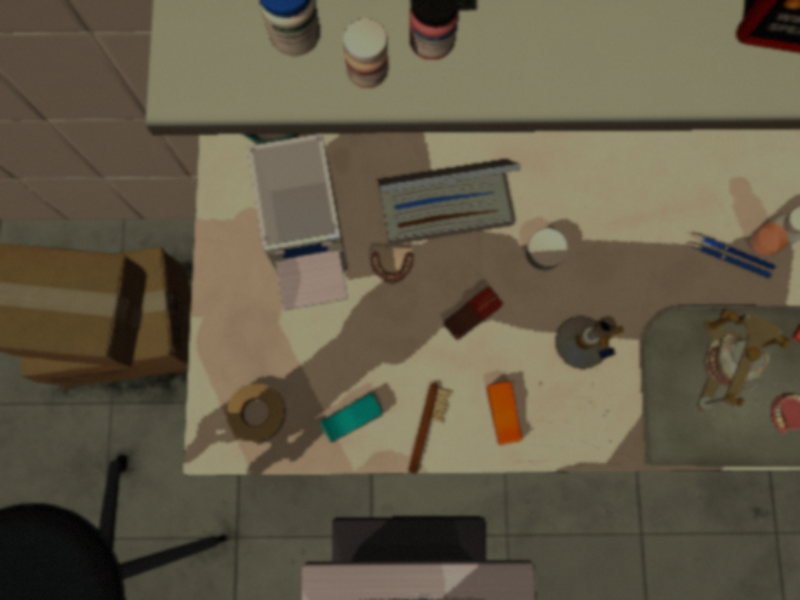

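View pics/s.png

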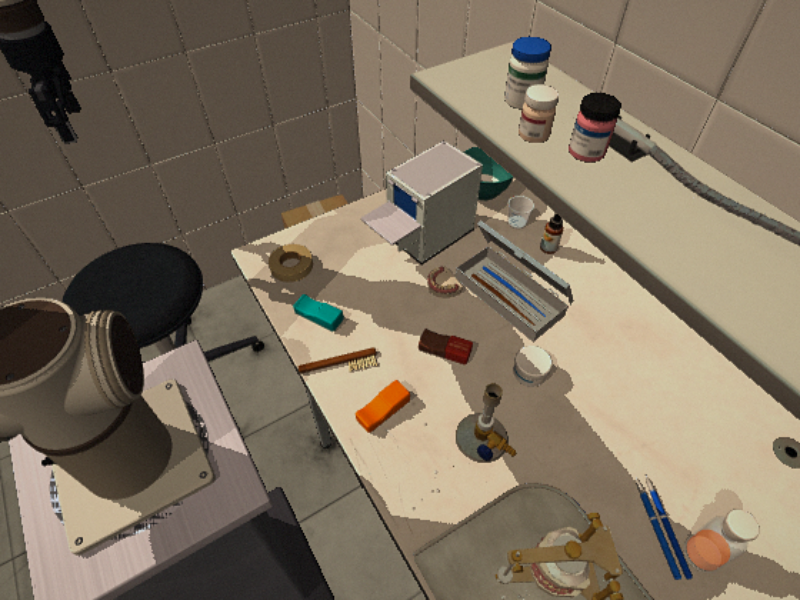

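The top view shows three bar-like things: a brown/red bar at (331,220), an orange one at (353,288) and a turquoise one at (246,292), all in original pixels. The brown/red one matches the description. I'll fit the poses to the masks and confirm the bar in a crop.

```bash
cat > fit.py <<'E'
from h import *
from scipy.optimize import minimize
S=4
def sil(c,boxes,p):
    x,y,t=p;R=np.array([[np.cos(t),-np.sin(t)],[np.sin(t),np.cos(t)]])
    m=np.zeros((420*S,560*S),np.uint8)
    for lo,hi in boxes:
        P=[]
        for a in(0,1):
            for b in(0,1):
                for d in(0,1):
                    q=[(lo,hi)[a][0],(lo,hi)[b][1],(lo,hi)[d][2]]
                    w=R@q[:2]+[x,y];P.append(proj(c,[*w,q[2]]))
        h=cv2.convexHull(((np.array(P)+.5)*S).astype(np.int32));cv2.fillConvexPoly(m,h,1)
    return cv2.resize(m.astype(np.float32),(560,420),interpolation=cv2.INTER_AREA)
def fit(views,boxes,p0):
    def cost(p):
        s=0
        for c,m in views:
            q=sil(c,boxes,p);s+=1-np.minimum(q,m).sum()/np.maximum(q,m).sum()
        return s/len(views)
    best=None
    for dt in(0,.1,-.1):
        r=minimize(cost,np.array(p0)+[0,0,dt],method="Nelder-Mead",options=dict(initial_simplex=np.array(p0)+[0,0,dt]+np.array([[0,0,0],[.02,0,0],[0,.02,0],[0,0,.15]]),xatol=1e-4,fatol=1e-5))
        if best is None or r.fun<best.fun:best=r
    return best.x,best.fun
BOX=[((-.06,-.05,0),(.085,.05,.163)),((-.127,-.044,.098),(-.06,.044,.1))]
BODY=BOX[:1]
BAR=[((-.0175,-.0425,0),(.0175,.0425,.027))]
def near(n,t,u,v,c=None):
    L=[m for m in spotter.masks_of(n,t) if np.hypot(m["xy"][0]-u,m["xy"][1]-v)<15]
    return L[0]["region"].astype(np.float32) if L else None
E
python3 - <<'E'
from fit import *
b=viewer.camera("top");a=viewer.camera("scene")
M={n:near(n,"store_box",*q) for n,q in(("top",(210,154)),("scene",(300,141)))}
B={n:near(n,"polish_bar",*q) for n,q in(("top",(331,220)),("scene",(312,243)))}
C=dict(top=b,scene=a)
p0=[*onz(b,209,150,.08)[:2],0.1]
for ns in(["top"],["scene"],["top","scene"]):
  print(ns,"box",fit([(C[n],M[n]) for n in ns if M[n] is not None],BOX,p0))
p0=[*onz(b,331,220,.013)[:2],-.7]
d=onz(b,349,205,.013)-onz(b,313,235,.013);p0[2]=np.arctan2(d[1],d[0])-np.pi/2
for ns in(["top"],["scene"],["top","scene"]):
  vs=[(C[n],B[n]) for n in ns if B[n] is not None]
  if vs: print(ns,"bar",fit(vs,BAR,p0))
for t,q,h in(("cast",(274.5,185),.031),("tape",(179.5,288),.019),("tub",(383,174.5),.04)): print(t,onz(b,*q,h/2))
print([onz(b,c,r,0)[:2] for c,r in((300,330),(358,168),(266,125))])
cv2.imwrite("pics/c1.png",cv2.resize(b["img"][90:240,165:365,::-1],None,fx=4,fy=4,interpolation=cv2.INTER_CUBIC))
E
```

```text
['top'] box (array([0.61711581, 0.15709602, 0.17737578]), np.float64(0.023818135261535645))
['scene'] box (array([0.61864311, 0.15506855, 0.1943086 ]), np.float64(0.027817189693450928))
['top', 'scene'] box (array([0.61752058, 0.15684207, 0.17237018]), np.float64(0.031040489673614502))
['top'] bar (array([ 0.49442699, -0.08502041, -2.48390641]), np.float64(0.07990354299545288))
['scene'] bar (array([ 0.49650171, -0.08580098, -2.45452756]), np.float64(0.14660394191741943))
['top', 'scene'] bar (array([ 0.49505507, -0.08495503, -2.47907875]), np.float64(0.12206998467445374))
cast [0.56867329 0.03176329 0.0155    ]
tape [0.35641358 0.22624151 0.0095    ]
tub [ 0.58789757 -0.19593587  0.02      ]
[array([ 0.2709605 , -0.01666675]), array([ 0.608646  , -0.14729239]), array([0.7083028 , 0.04906394])]
```

View pics/c1.png

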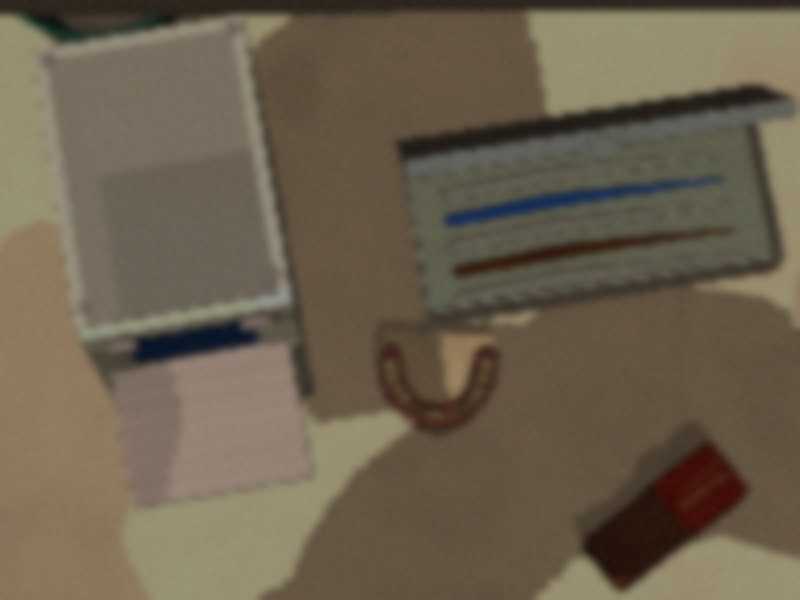

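The crop confirms it: the bar with a brown worn half and a red wrapped half is at about (331,219) in the original top picture. The orange and turquoise bars are decoys. The box front and shelf face the robot at about 10° yaw. I'll start moving, and check the overhead shelf's height at the same time.

```bash
cat > d.py <<'E'
import sys
from h import *
from scipy.spatial.transform import Rotation as R
BX=np.array([.6172,.1567]);YAW=.176
def b2w(x,y=0): c,s=np.cos(YAW),np.sin(YAW);return BX+[c*x-s*y,s*x+c*y]
def delta(xyz,head,tilt=0):
    "head: heading of tool y (deg); tilt: tips lead along heading-90"
    s=env.get_state();r=R.from_quat(s["ee_rot"])
    h=np.radians(head);y=np.array([np.cos(h),np.sin(h),0]);f=np.array([np.sin(h),-np.cos(h),0])
    t=np.radians(tilt);z=np.array([0,0,-1])*np.cos(t)+f*np.sin(t);x=np.cross(y,z)
    T=R.from_matrix(np.stack([x,y,z],1))
    print("shift",r.inv().apply(np.array(xyz)-s["eef_pos"]).round(4),"rot",(r.inv()*T).as_rotvec(True).round(2),
     "t",s["time"],"pos",s["eef_pos"].round(4),"F",s["wrist_force"].round(1),"w",round(s["gripper_width"],4))
E
python3 - <<'E'
from d import *
a=viewer.camera("scene");b=viewer.camera("top")
o1,d1=ray(b,105,92);o2,d2=ray(a,288,58)
k=np.linalg.lstsq(np.stack([d1,-d2],1),o2-o1,rcond=None)[0];print(o1+k[0]*d1,o2+k[1]*d2)
delta([.477,-.062,.14],37.8)
E
T='{"xyz":[-0.478,-0.448,0.108],"delta_rot":[0,0,38.7],"grip":0}'
python3 -m inch '[{"xyz":[-0.478,-0.448,0.108],"delta_rot":[0,0,38.7],"grip":0},{"xyz":[-0.478,-0.448,0.108],"delta_rot":[0,0,38.7],"grip":0},{"xyz":[-0.478,-0.448,0.108],"delta_rot":[0,0,38.7],"grip":0},{"xyz":[-0.478,-0.448,0.108],"delta_rot":[0,0,38.7],"grip":0},{"xyz":[-0.478,-0.448,0.108],"delta_rot":[0,0,38.7],"grip":0},{"xyz":[-0.478,-0.448,0.108],"delta_rot":[0,0,38.7],"grip":0},{"xyz":[-0.478,-0.448,0.108],"delta_rot":[0,0,38.7],"grip":0},{"xyz":[-0.478,-0.448,0.108],"delta_rot":[0,0,38.7],"grip":0},{"xyz":[-0.478,-0.448,0.108],"delta_rot":[0,0,38.7],"grip":0},{"xyz":[-0.478,-0.448,0.108],"delta_rot":[0,0,38.7],"grip":0},{"xyz":[-0.478,-0.448,0.108],"delta_rot":[0,0,38.7],"grip":0},{"xyz":[-0.478,-0.448,0.108],"delta_rot":[0,0,38.7],"grip":0}]'
python3 -c "
from d import *
delta([.477,-.062,.14],37.8)"
```

```text
[0.68555841 0.32976236 0.22509863] [0.690035   0.32782478 0.22651963]
shift [-0.4782 -0.4484  0.1083] rot [-0.    0.   38.63] t 1.2 pos [0.1173 0.486  0.2483] F [-0.2  0.2  0.8] w 0.0858
time: 2.4
eef_pos: [0.4432, -0.0109, 0.1507]
ee_rot: [0.441, 0.898, 0.0, 0.0]
wrist_force: [0.8, 1.9, -0.2]
gripper_width: 0.0855
finger_force: 0.0
shift [-0.0611 -0.0045  0.0107] rot [ 0.06  0.03 -0.1 ] t 2.4 pos [ 0.4432 -0.0109  0.1507] F [ 0.8  1.9 -0.2] w 0.0855
```

```bash
python3 -m inch '[{"xyz":[-0.045,-0.003,0.011],"delta_rot":[0,0,0],"grip":0},{"xyz":[-0.061,-0.0045,0.011],"delta_rot":[0,0,0],"grip":0},{"xyz":[-0.061,-0.0045,0.011],"delta_rot":[0,0,0],"grip":0},{"xyz":[-0.061,-0.0045,0.011],"delta_rot":[0,0,0],"grip":0}]'
python3 - <<'E'
from fit import *
from d import delta
b=viewer.camera("top");a=viewer.camera("scene")
im=np.hstack([cv2.resize(a["img"][180:300,240:390],(500,400),interpolation=cv2.INTER_CUBIC),cv2.resize(b["img"][160:280,280:370],(300,400),interpolation=cv2.INTER_CUBIC)])
cv2.imwrite("pics/g.png",im[:,:,::-1])
delta([.477,-.062,.018],37.8)
E
```

```text
time: 2.8
eef_pos: [0.4754, -0.0594, 0.1397]
ee_rot: [0.441, 0.898, 0.0, -0.001]
wrist_force: [-0.1, 0.8, -0.7]
gripper_width: 0.0855
finger_force: 0.0
shift [-0.0039 -0.0007  0.122 ] rot [-0.   -0.04  0.03] t 2.9 pos [ 0.4752 -0.0586  0.14  ] F [-0.6 -0.1  0.4] w 0.0855
```

View pics/g.png

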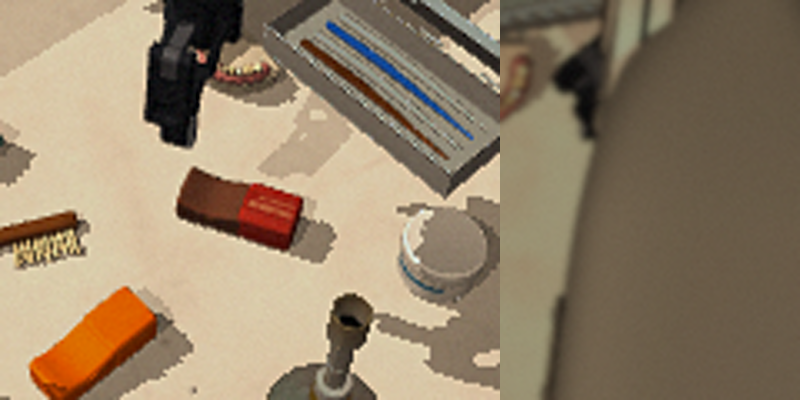

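The scene crop shows the bar at crop (240,208) with its brown end at the left under the gripper, and both finger paths are clear. Descending.

```bash
python3 -m inch '[{"xyz":[-0.001,-0.001,0.05],"delta_rot":[0,0,0],"grip":0},{"xyz":[-0.002,-0.001,0.09],"delta_rot":[0,0,0],"grip":0},{"xyz":[-0.002,-0.001,0.11],"delta_rot":[0,0,0],"grip":0},{"xyz":[-0.002,-0.001,0.122],"delta_rot":[0,0,0],"grip":0},{"xyz":[-0.002,-0.001,0.122],"delta_rot":[0,0,0],"grip":0},{"xyz":[-0.002,-0.001,0.122],"delta_rot":[0,0,0],"grip":0}]'
python3 -c "
from d import *
delta([.477,-.062,.018],37.8)
shot('scene','g2.png',(240,180,390,300),5)"
```

```text
time: 3.5
eef_pos: [0.4772, -0.0615, 0.0188]
ee_rot: [0.44, 0.898, 0.0, 0.001]
wrist_force: [0.9, 0.2, 0.1]
gripper_width: 0.085
finger_force: 0.0
shift [-0.0003 -0.0004  0.0008] rot [ 0.07  0.07 -0.  ] t 3.5 pos [ 0.4772 -0.0615  0.0188] F [0.9 0.2 0.1] w 0.085
```

View pics/g2.png

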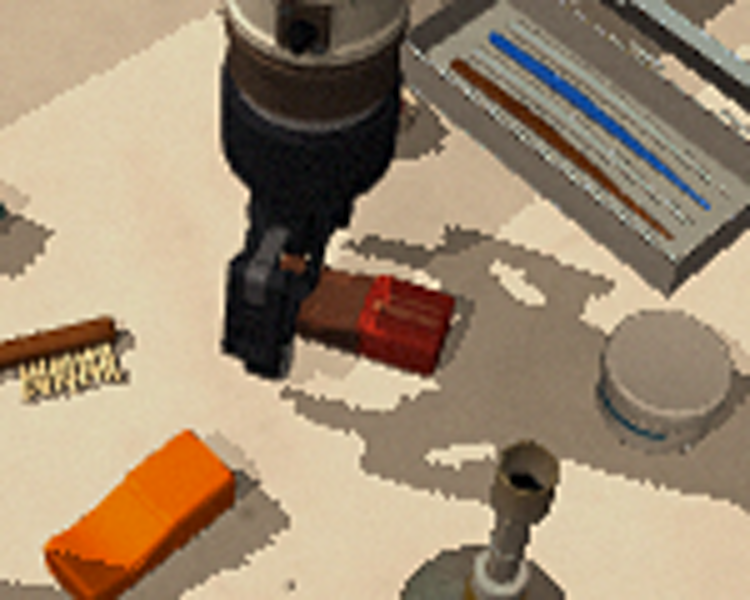

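The fingers straddle the brown end at crop (270,310). Closing on it and lifting.

```bash
python3 -m inch '[{"xyz":[0,0,0],"delta_rot":[0,0,0],"grip":1},{"xyz":[0,0,0],"delta_rot":[0,0,0],"grip":1},{"xyz":[0,0,0],"delta_rot":[0,0,0],"grip":1},{"xyz":[0,0,0],"delta_rot":[0,0,0],"grip":1},{"xyz":[0,0,0],"delta_rot":[0,0,0],"grip":1},{"xyz":[0,0,0],"delta_rot":[0,0,0],"grip":1},{"xyz":[0,0,0],"delta_rot":[0,0,0],"grip":1},{"xyz":[0,0,0],"delta_rot":[0,0,0],"grip":1}]' 60
python3 -m inch '[{"xyz":[0,0,-0.02],"delta_rot":[0,0,0],"grip":1},{"xyz":[0,0,-0.06],"delta_rot":[0,0,0],"grip":1},{"xyz":[0,0,-0.11],"delta_rot":[0,0,0],"grip":1},{"xyz":[0,0,-0.15],"delta_rot":[0,0,0],"grip":1},{"xyz":[0,0,-0.15],"delta_rot":[0,0,0],"grip":1}]'
python3 -c "
from d import *
p=b2w(-.155);print(p)
delta([*p,.165],90+np.degrees(YAW))"
```

```text
time: 4.35
eef_pos: [0.4771, -0.0621, 0.0186]
ee_rot: [0.441, 0.898, 0.0, 0.001]
wrist_force: [-1.0, 0.1, 5.7]
gripper_width: 0.0322
finger_force: 60.2
time: 4.85
eef_pos: [0.4803, -0.0626, 0.1737]
ee_rot: [0.441, 0.898, 0.002, 0.006]
wrist_force: [1.5, 0.3, -1.1]
gripper_width: 0.0324
finger_force: 59.9
[0.46459445 0.12956062]
shift [0.1617 0.105  0.0082] rot [  0.17   0.7  -62.36] t 4.85 pos [ 0.4803 -0.0626  0.1737] F [ 1.5  0.3 -1.1] w 0.0324
```

```bash
python3 -m inch '[{"xyz":[0.04,0.026,0],"delta_rot":[0,0,-8],"grip":1},{"xyz":[0.08,0.052,0],"delta_rot":[0,0,-16],"grip":1},{"xyz":[0.12,0.078,0],"delta_rot":[0,0,-24],"grip":1},{"xyz":[0.15,0.098,0],"delta_rot":[0,0,-32],"grip":1},{"xyz":[0.162,0.105,0],"delta_rot":[0,0,-40],"grip":1},{"xyz":[0.162,0.105,0],"delta_rot":[0,0,-48],"grip":1},{"xyz":[0.162,0.105,0],"delta_rot":[0,0,-56],"grip":1},{"xyz":[0.162,0.105,0],"delta_rot":[0,0,-62.4],"grip":1},{"xyz":[0.162,0.105,0],"delta_rot":[0,0,-62.4],"grip":1},{"xyz":[0.162,0.105,0],"delta_rot":[0,0,-62.4],"grip":1}]'
python3 -c "
from d import *
delta([*b2w(-.155),.165],90+np.degrees(YAW))
shot('scene','p.png',(210,80,370,200),5)
for q in ((-.127,.044),(-.127,-.044),(-.06,.044),(-.06,-.044)): print(q,(np.array(proj(viewer.camera('scene'),[*b2w(*q),.1]))-[210,80])*5)"
```

```text
time: 5.85
eef_pos: [0.4597, 0.1301, 0.1669]
ee_rot: [-0.087, 0.996, -0.0, -0.001]
wrist_force: [0.3, 0.2, -1.6]
gripper_width: 0.0324
finger_force: 59.9
shift [-0.0047 -0.0014  0.0019] rot [-0.01 -0.1  -0.09] t 5.85 pos [0.4597 0.1301 0.1669] F [ 0.3  0.2 -1.6] w 0.0324
(-0.127, 0.044) [205.68327831 360.19438026]
(-0.127, -0.044) [318.37131475 451.62398473]
(-0.06, 0.044) [304.26299534 302.29211753]
(-0.06, -0.044) [417.84987638 388.46809043]
```

View pics/p.png

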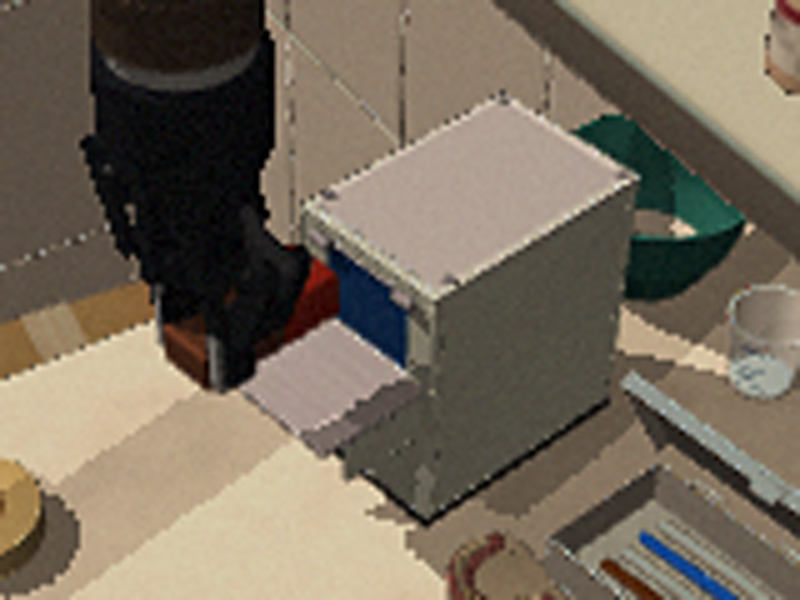

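The projected shelf corners match the picture (front right about (318,451)). The bar is level, aligned and above the shelf. Lowering it and pushing it through the flap part of the way.

```bash
python3 -m inch '[{"xyz":[0,-0.001,0.02],"delta_rot":[0,0,0],"grip":1},{"xyz":[0,-0.001,0.038],"delta_rot":[0,0,0],"grip":1},{"xyz":[0,-0.001,0.045],"delta_rot":[0,0,0],"grip":1},{"xyz":[0,-0.001,0.0465],"delta_rot":[0,0,0],"grip":1},{"xyz":[0,-0.001,0.0465],"delta_rot":[0,0,0],"grip":1}]'
python3 -c "
from d import *
delta([*b2w(-.097),.12],90+np.degrees(YAW))"
python3 -m inch '[{"xyz":[-0.01,0,0],"delta_rot":[0,0,0],"grip":1},{"xyz":[-0.02,0,0],"delta_rot":[0,0,0],"grip":1},{"xyz":[-0.03,0,0],"delta_rot":[0,0,0],"grip":1}]'
python3 -c "
from d import *
delta([*b2w(-.097),.12],90+np.degrees(YAW))"
```

```text
time: 6.6
eef_pos: [0.4607, 0.1294, 0.1215]
ee_rot: [-0.088, 0.996, 0.0, 0.0]
wrist_force: [-0.3, 0.2, -1.1]
gripper_width: 0.0327
finger_force: 60.0
shift [-0.0618 -0.0006  0.0015] rot [0.   0.01 0.04] t 6.6 pos [0.4607 0.1294 0.1215] F [-0.3  0.2 -1.1] w 0.0327
time: 6.9
eef_pos: [0.4918, 0.135, 0.122]
ee_rot: [-0.088, 0.996, 0.0, 0.001]
wrist_force: [0.2, -0.0, -1.3]
gripper_width: 0.0326
finger_force: 60.0
shift [-0.0303 -0.0007  0.002 ] rot [0.01 0.12 0.04] t 6.9 pos [0.4918 0.135  0.122 ] F [ 0.2 -0.  -1.3] w 0.0326
```

```bash
python3 -m inch '[{"xyz":[-0.01,0,0],"delta_rot":[0,0,0],"grip":1},{"xyz":[-0.02,0,0],"delta_rot":[0,0,0],"grip":1},{"xyz":[-0.03,0,0.001],"delta_rot":[0,0,0],"grip":1},{"xyz":[-0.03,0,0.002],"delta_rot":[0,0,0],"grip":1},{"xyz":[-0.03,0,0.003],"delta_rot":[0,0,0],"grip":1}]'
python3 -c "
from d import *
delta([*b2w(-.097),.12],90+np.degrees(YAW))
shot('scene','p2.png',(210,80,370,200),5)"
```

```text
time: 7.4
eef_pos: [0.5205, 0.1401, 0.1186]
ee_rot: [-0.088, 0.996, 0.0, 0.001]
wrist_force: [0.5, -0.8, 5.4]
gripper_width: 0.0322
finger_force: 60.6
shift [-0.0011 -0.0006 -0.0014] rot [-0.    0.09  0.05] t 7.4 pos [0.5205 0.1401 0.1186] F [ 0.5 -0.8  5.4] w 0.0322
```

View pics/p2.png

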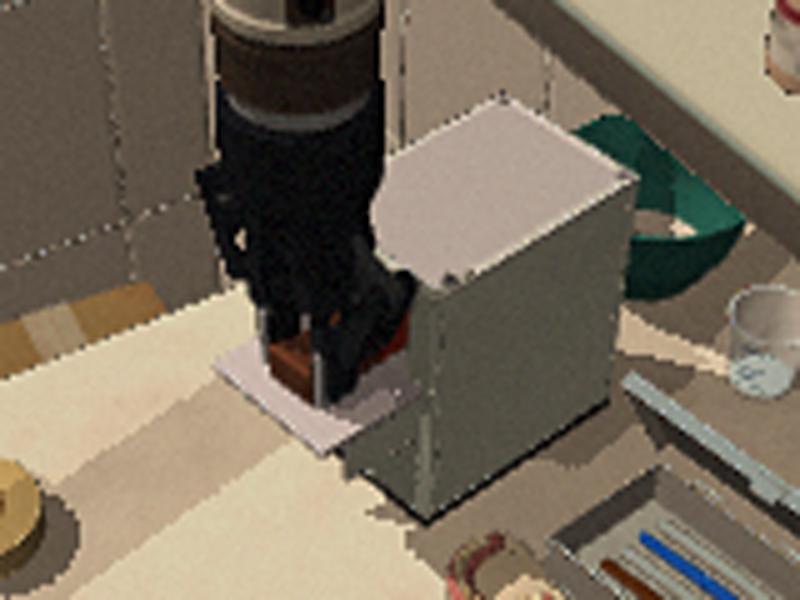

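The bar is on the shelf (5 N upward contact) with its red nose through the flap and its tail at crop (310,390). Releasing and backing off.

```bash
python3 -m inch '[{"xyz":[0,0,-0.001],"delta_rot":[0,0,0],"grip":0},{"xyz":[0,0,-0.001],"delta_rot":[0,0,0],"grip":0},{"xyz":[0,0,-0.001],"delta_rot":[0,0,0],"grip":0},{"xyz":[0,0,-0.001],"delta_rot":[0,0,0],"grip":0},{"xyz":[0,0,-0.001],"delta_rot":[0,0,0],"grip":0},{"xyz":[0.02,0,-0.003],"delta_rot":[0,0,0],"grip":0},{"xyz":[0.045,0,-0.003],"delta_rot":[0,0,0],"grip":0},{"xyz":[0.07,0,-0.003],"delta_rot":[0,0,0],"grip":0},{"xyz":[0.07,0,-0.003],"delta_rot":[0,0,0],"grip":0}]'
python3 -c "
from d import *
delta([*b2w(-.165),.125],90+np.degrees(YAW),20)
shot('scene','p3.png',(210,80,370,200),5)"
```

```text
time: 8.35
eef_pos: [0.447, 0.1268, 0.1207]
ee_rot: [-0.088, 0.996, -0.0, -0.002]
wrist_force: [-0.4, 0.1, 0.3]
gripper_width: 0.0854
finger_force: 0.0
shift [-0.0078 -0.0004 -0.0043] rot [-1.000e-02 -2.024e+01  7.000e-02] t 8.35 pos [0.447  0.1268 0.1207] F [-0.4  0.1  0.3] w 0.0854
```

View pics/p3.png

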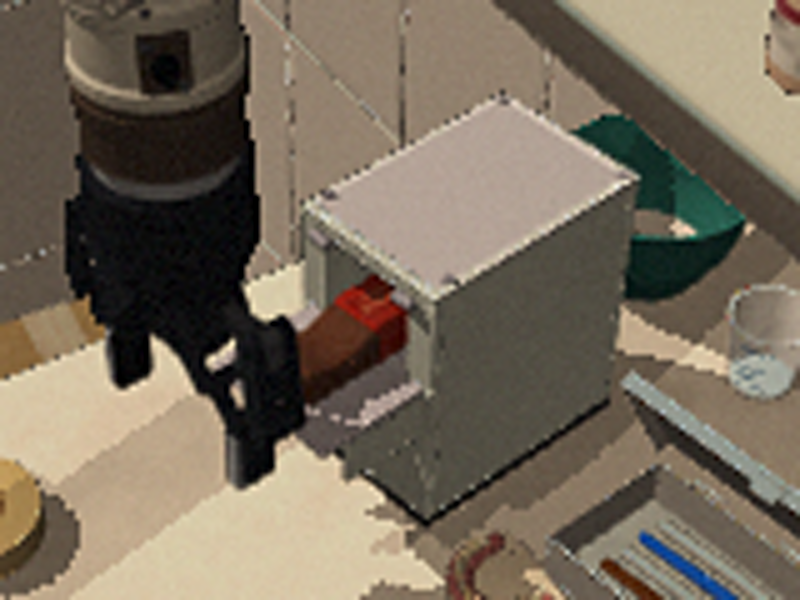

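The bar rests straight on the shelf, red half at crop (375,320) in the opening, brown tail towards the gripper. Next I tilt the tips forward, close, and push the tail.

```bash
python3 -m inch '[{"xyz":[0,0,-0.004],"delta_rot":[0,-7,0],"grip":1},{"xyz":[-0.003,0,-0.004],"delta_rot":[0,-14,0],"grip":1},{"xyz":[-0.006,0,-0.004],"delta_rot":[0,-20,0],"grip":1},{"xyz":[-0.006,0,-0.004],"delta_rot":[0,-20,0],"grip":1},{"xyz":[-0.006,0,-0.004],"delta_rot":[0,-20,0],"grip":1},{"xyz":[-0.006,0,-0.004],"delta_rot":[0,-20,0],"grip":1},{"xyz":[-0.006,0,-0.004],"delta_rot":[0,-20,0],"grip":1},{"xyz":[-0.006,0,-0.004],"delta_rot":[0,-20,0],"grip":1}]' 20
python3 -c "
from d import *
for x in (-.115,-.065): delta([*b2w(x),.124],90+np.degrees(YAW),20)"
```

```text
time: 9.2
eef_pos: [0.4579, 0.129, 0.1257]
ee_rot: [-0.087, 0.981, 0.015, 0.173]
wrist_force: [-0.4, -0.1, -0.1]
gripper_width: 0.0
finger_force: 0.0
shift [-0.0433 -0.0006  0.0175] rot [0.02 0.02 0.03] t 9.2 pos [0.4579 0.129  0.1257] F [-0.4 -0.1 -0.1] w 0.0
shift [-0.0903 -0.0007  0.0347] rot [0.02 0.02 0.03] t 9.2 pos [0.4579 0.129  0.1257] F [-0.4 -0.1 -0.1] w 0.0
```

```bash
python3 -m inch '[{"xyz":[-0.014,0,0.005],"delta_rot":[0,0,0],"grip":1},{"xyz":[-0.028,-0.0005,0.011],"delta_rot":[0,0,0],"grip":1},{"xyz":[-0.036,-0.0005,0.014],"delta_rot":[0,0,0],"grip":1},{"xyz":[-0.043,-0.0005,0.0165],"delta_rot":[0,0,0],"grip":1},{"xyz":[-0.05,-0.0005,0.019],"delta_rot":[0,0,0],"grip":1},{"xyz":[-0.057,-0.0005,0.022],"delta_rot":[0,0,0],"grip":1},{"xyz":[-0.064,-0.0005,0.0245],"delta_rot":[0,0,0],"grip":1}]'
python3 -c "
from d import *
delta([*b2w(-.068),.124],90+np.degrees(YAW),20)
shot('scene','p4.png',(210,80,370,200),5)"
```

```text
time: 9.9
eef_pos: [0.5246, 0.1403, 0.124]
ee_rot: [-0.087, 0.981, 0.015, 0.173]
wrist_force: [0.1, -0.7, 0.3]
gripper_width: -0.0001
finger_force: 0.0
shift [-0.0245 -0.0001  0.0089] rot [ 0.02 -0.01  0.05] t 9.9 pos [0.5246 0.1403 0.124 ] F [ 0.1 -0.7  0.3] w -0.0001
```

View pics/p4.png

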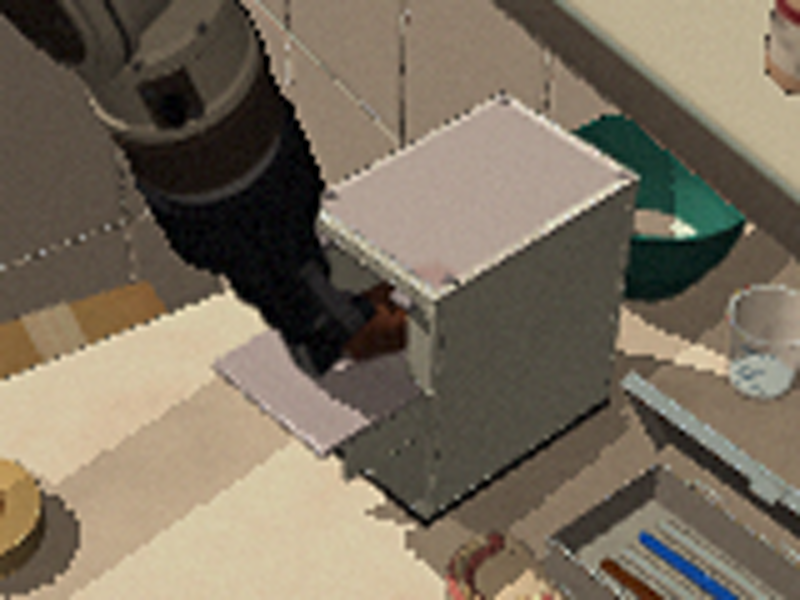

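The brown tail is at crop (380,325), moving in straight under low force. Continuing.

```bash
python3 -m inch '[{"xyz":[-0.007,0,0.0025],"delta_rot":[0,0,0],"grip":1},{"xyz":[-0.014,0,0.005],"delta_rot":[0,0,0],"grip":1},{"xyz":[-0.019,0,0.007],"delta_rot":[0,0,0],"grip":1},{"xyz":[-0.024,0,0.0087],"delta_rot":[0,0,0],"grip":1},{"xyz":[-0.026,0,0.0095],"delta_rot":[0,0,0],"grip":1},{"xyz":[-0.026,0,0.0095],"delta_rot":[0,0,0],"grip":1}]'
python3 -c "
from d import *
delta([*b2w(-.064),.124],90+np.degrees(YAW),20)"
python3 -m inch '[{"xyz":[0.02,0,-0.007],"delta_rot":[0,0,0],"grip":1},{"xyz":[0.05,0,-0.018],"delta_rot":[0,0,0],"grip":1},{"xyz":[0.09,0,-0.033],"delta_rot":[0,0,0],"grip":1},{"xyz":[0.11,0,-0.04],"delta_rot":[0,0,0],"grip":1},{"xyz":[0.11,0,-0.04],"delta_rot":[0,0,0],"grip":1},{"xyz":[0.11,0,-0.04],"delta_rot":[0,0,0],"grip":1}]'
python3 -c "
from d import *
delta([*b2w(-.064),.124],90+np.degrees(YAW),20)
shot('top');a=shot('scene')['img'];b=shot('top')['img']
f=lambda i:cv2.resize(i[:,:,::-1],(400,300),interpolation=cv2.INTER_CUBIC)
cv2.imwrite('pics/e.png',np.vstack([np.hstack([f(a[80:200,210:370]),f(b[90:210,150:310])]),np.hstack([f(a),f(b)])]))"
```

```text
time: 10.55
eef_pos: [0.5515, 0.1451, 0.1239]
ee_rot: [-0.087, 0.981, 0.015, 0.173]
wrist_force: [-0.3, 0.0, 0.2]
gripper_width: -0.0002
finger_force: 0.1
shift [-0.0026 -0.0001  0.0008] rot [ 0.01 -0.02  0.04] t 10.55 pos [0.5515 0.1451 0.1239] F [-0.3  0.   0.2] w -0.0002
time: 11.15
eef_pos: [0.4368, 0.1248, 0.1248]
ee_rot: [-0.087, 0.981, 0.016, 0.174]
wrist_force: [0.9, -0.0, -0.3]
gripper_width: -0.0004
finger_force: 0.0
shift [-0.1116 -0.0003  0.0418] rot [0.03 0.13 0.05] t 11.15 pos [0.4368 0.1248 0.1248] F [ 0.9 -0.  -0.3] w -0.0004
```

View pics/e.png

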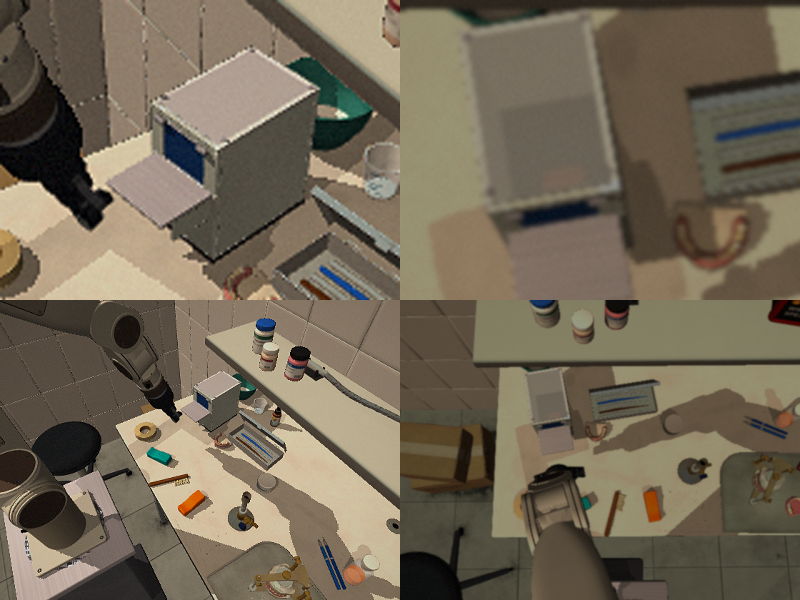

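The flap looks shut (blue at crop (185,155)) and a reddish blob shows through the lid near (565,180). I've used all my pictures, so I'll check the flap numerically against the first image after letting things settle.

```bash
python3 -m inch '[{"xyz":[0.02,0,-0.03],"delta_rot":[0,0,0],"grip":1},{"xyz":[0.02,0,-0.06],"delta_rot":[0,0,0],"grip":1},{"xyz":[0.02,0,-0.06],"delta_rot":[0,0,0],"grip":1},{"xyz":[0.02,0,-0.06],"delta_rot":[0,0,0],"grip":1},{"xyz":[0.02,0,-0.06],"delta_rot":[0,0,0],"grip":1},{"xyz":[0.02,0,-0.06],"delta_rot":[0,0,0],"grip":1}]'
python3 - <<'E'
from d import *
old={"scene":cv2.resize(cv2.imread("pics/s.png"),(560,420),interpolation=cv2.INTER_AREA),"top":cv2.resize(cv2.imread("pics/t.png"),(560,420),interpolation=cv2.INTER_AREA)}
def blue(i):
    i=i.astype(int);m=(i[:,:,0]>i[:,:,2]+40)&(i[:,:,0]>i[:,:,1]+20);return m
for n,(u0,v0,u1,v1) in dict(scene=(265,120,300,165),top=(185,155,240,190)).items():
    new=viewer.camera(n)["img"][:,:,::-1]
    for i in(old[n],new):
        m=blue(i)[v0:v1,u0:u1];y,x=np.nonzero(m);print(n,m.sum(),(x.min()+u0,x.max()+u0,y.min()+v0,y.max()+v0) if m.any() else None)
    for t in("flap","polish_bar","cast_pink","tape_roll","white_tub"):
        print(t,[(round(q["score"],2),q["xy"],int(q["region"].sum())) for q in spotter.masks_of(n,t)])
c=viewer.camera("top");i=c["img"].astype(int)
r=(i[:,:,0]-i[:,:,2])[95:175,175:245]; 
o=old["top"].astype(int);ro=(o[:,:,2]-o[:,:,0])[95:175,175:245]
y,x=np.nonzero((r-ro)>12);print(len(x),x.min()+175,x.max()+175,y.min()+95,y.max()+95)
for zz in(.02,.06,.09):
  d=onz(c,x.mean()+175,y.mean()+95,zz)[:2]-BX;k=np.array([[np.cos(YAW),np.sin(YAW)],[-np.sin(YAW),np.cos(YAW)]]);print(zz,k@d)
E
```

```text
time: 11.9
eef_pos: [0.3973, 0.1175, 0.1725]
ee_rot: [-0.087, 0.981, 0.015, 0.172]
wrist_force: [-0.8, 0.1, -0.2]
gripper_width: 0.0003
finger_force: 0.0
scene 175 (np.int64(276), np.int64(290), np.int64(132), np.int64(152))
scene 168 (np.int64(276), np.int64(290), np.int64(132), np.int64(152))
flap [(0.73, [284.0, 139.1], 213)]
polish_bar [(0.62, [267.6, 284.2], 708), (0.62, [223.6, 217.3], 500)]
cast_pink [(0.58, [309.6, 198.7], 399)]
tape_roll [(0.77, [205.3, 184.3], 626), (0.47, [300.1, 143.4], 4502)]
white_tub [(0.81, [373.1, 255.6], 621)]
top 0 None
top 0 None
flap [(0.77, [213.5, 175.1], 216)]
polish_bar [(0.84, [259.3, 284.7], 276), (0.64, [350.6, 291.0], 774)]
cast_pink [(0.86, [272.5, 181.8], 621), (0.25, [207.1, 152.6], 6183)]
tape_roll [(0.73, [167.7, 281.0], 583), (0.38, [274.5, 183.9], 673)]
white_tub [(0.69, [384.4, 173.0], 645)]
3 209 211 161 163
0.02 [0.00380839 0.0108533 ]
0.06 [-0.00949925  0.00814667]
0.09 [-0.01947998  0.00611671]
```

```bash
python3 -c "
from bench import env
print(env.finish_job())"
```

```text
the job is handed in; nothing more can be done
None
```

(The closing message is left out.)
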